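# Knock the wax paint cakes out of their moulds

## Task

Turn both brass tabs of the cooling box fully aside, clear of the pane, lift the clear pane out and lay it flat on the grey felt. Then demould the wax cakes one at a time, the lightest colour first (white, then yellow, then red, whichever there are): set the filled mould down over the blade of the knock-out stand so that it pokes the cake up, lay the cake flat on the drying board, not on another cake, and put the emptied mould back upright on the floor of the cooling box. Leave the tin and the spray bottle alone.

Things in the scene. Friction and masses are not known exactly. Their poses are not given: they have to be found in the camera images.
- cooling_box: Fixed light-wood cooling box, 152 (local x) x 280 (y) x 54 mm high, origin at the centre of its underside; inside it is 116 x 236 mm, its floor 8 mm above the table. A rebate at 48 mm height carries the clear pane, flush in the rim. It may stand on either side of the bench.
- tab_a (a joint): Brass swing tab on the middle of the box's local +y end rim, turning about a vertical pivot. 0 (up to 0.3 either side at the start): it points inwards over the pane; it grows as the tab turns anticlockwise seen from above, and at 1.57 the tab lies along the end rim towards the box's local +x, clear of the pane by 4 mm (below about 1.48 its inner corner still overlaps the pane); stop at 2.3. Light friction, stays where it is left.
- tab_a_grip (a point): Point to take on tab_a: the axis of its upright round brass stud (10 mm thick, standing 21 mm above the tab), 7 mm below the stud's top. The stud is 40 mm from the tab's pivot; the pivot is at local (0, 132.5 mm) of the box. The tab bar, 10 mm wide, reaches 48 mm from the pivot and lies 56 to 61 mm above the table, 2 to 3 mm over the pane.
- tab_b (a joint): Brass swing tab on the middle of the box's local -y end rim, turning about a vertical pivot. 0 (up to 0.3 either side at the start): it points inwards over the pane; it grows as the tab turns clockwise seen from above, and at 1.57 the tab lies along the end rim towards the box's local +x, clear of the pane by 4 mm (below about 1.48 its inner corner still overlaps the pane); stop at 2.3. Light friction, stays where it is left.
- tab_b_grip (a point): Point to take on tab_b: the axis of its upright round brass stud (10 mm thick, standing 21 mm above the tab), 7 mm below the stud's top. The stud is 40 mm from the tab's pivot; the pivot is at local (0, -132.5 mm) of the box. The tab bar, 10 mm wide, reaches 48 mm from the pivot and lies 56 to 61 mm above the table, 2 to 3 mm over the pane.
- pane: Loose clear acrylic cover pane, 126 (x) x 246 (y) x 5 mm, about 0.2 kg, origin at the centre of its underside (48 mm above the table in the box). A dark wooden bar handle stands on its middle: 90 mm along local x, 18 mm wide in y, its top 35 mm above the pane's underside.
- felt: Fixed dark grey felt, 160 (x) x 280 (y) x 3 mm, origin at the centre of its underside: where the pane is laid. It lies on the other side of the bench from the box.
- stand: Loose, heavy (0.9 kg) knock-out stand: dark wooden block 130 (x) x 80 (y) x 15 mm faced with steel, origin at the centre of its underside; from the middle of its top rises a steel blade 36 (x) x 8 (y) mm, 21 mm high (its top 36 mm above the table).
- board: Loose cork drying board, 110 (x) x 200 (y) x 12 mm, origin at the centre of its underside: where the cakes are laid, with room for three side by side along its y.
- mould_white: Loose aluminium mould, 86 (x) x 44 (y) x 29 mm, 0.16 kg, origin at the centre of its underside; the recess in its top is 72 x 30 mm and 23 mm deep, and a 46 (x) x 16 (y) mm access slot goes through the 6 mm floor below it. It holds the white cake, if there is one. The three moulds look alike and stand in the box in any order, with their long sides (x) along the box's x, about 70 mm apart along its y.
- cake_white: Set wax paint cake, white, 70 (x) x 28 (y) x 22 mm, 50 g, origin at the centre of its underside. In its mould its underside is 6 mm above the mould's and its top 1 mm below the rim; with the mould down on the stand the blade holds it up so that its top stands 14 mm above the rim. May be absent: then its mould is empty and stays in the box.
- mould_yellow: Loose aluminium mould, 86 (x) x 44 (y) x 29 mm, 0.16 kg, origin at the centre of its underside; the recess in its top is 72 x 30 mm and 23 mm deep, and a 46 (x) x 16 (y) mm access slot goes through the 6 mm floor below it. It holds the yellow cake, if there is one. The three moulds look alike and stand in the box in any order, with their long sides (x) along the box's x, about 70 mm apart along its y.
- cake_yellow: Set wax paint cake, yellow, 70 (x) x 28 (y) x 22 mm, 50 g, origin at the centre of its underside. In its mould its underside is 6 mm above the mould's and its top 1 mm below the rim; with the mould down on the stand the blade holds it up so that its top stands 14 mm above the rim. May be absent: then its mould is empty and stays in the box.
- mould_red: Loose aluminium mould, 86 (x) x 44 (y) x 29 mm, 0.16 kg, origin at the centre of its underside; the recess in its top is 72 x 30 mm and 23 mm deep, and a 46 (x) x 16 (y) mm access slot goes through the 6 mm floor below it. It holds the red cake, if there is one. The three moulds look alike and stand in the box in any order, with their long sides (x) along the box's x, about 70 mm apart along its y.
- cake_red: Set wax paint cake, red, 70 (x) x 28 (y) x 22 mm, 50 g, origin at the centre of its underside. In its mould its underside is 6 mm above the mould's and its top 1 mm below the rim; with the mould down on the stand the blade holds it up so that its top stands 14 mm above the rim. May be absent: then its mould is empty and stays in the box.
- tin: Bystander: steel paint tin, 96 mm wide, 94 mm high, origin at the centre of its underside.
- cleaner: Bystander: blue spray bottle with a red trigger head, 72 mm wide, 200 mm high, origin at the centre of its underside.
There are look-alikes about, which are no part of the job. Several things have the shape of the stand; the one meant has the colours described above.

How it is judged:
By the outcome, as a careful person would: the job done as asked, in the order asked, and still so for the second after the job is handed in, with the robot touching nothing.
Of cake_white, cake_yellow, cake_red only 2 to 3 are there at a start; the rules pass over those that are not, and their reading is None.
At some moment in a run one of board, stand may be knocked a few centimetres aside while the robot is not near it.
It also fails if it takes over 210 s, if anything falls off the work surface, if the arm or the gripper's body presses on something with over 40 N, if the wrist force passes 120 N, or if a joint passes its speed limit or range.

## Robot

A 7-joint arm with a two-finger parallel gripper is mounted at the origin on the work surface. World frame = base frame: x ahead of the robot, y to its left, z up, the work surface at z = 0. Lengths are in m, angles in rad, forces in N, time in s.
With the tool pointing down it reaches from about 0.425 to 0.95 m from the base axis. Payload 4.7 kg.
Tool frame: the origin (TCP) lies midway between the tips of the shut fingers; the grasp point (between the pads) lies 19 mm behind it; z points along the fingers, y is the line along which they close (so a half turn about z gives the same grasp; the last joint's range is limited). The gripper opens to 85 mm and grips with 20 to 120 N. Pads are 22 mm wide; open, the fingers measure 114 mm over their backs; the gripper's body (76 mm by 85 mm) begins 54 mm behind the grasp point. The pads swing forward as they close: fully open they stand 13 mm farther back than shut.
Start: joints at [1.099, 0.469, -0.049, 1.532, 0.024, 1.141, -0.082], TCP at [0.289, -0.61, 0.231] pointing down, gripper open.
Joint ranges: [-2.59, 2.59], [-0.33, 1.99], [-1.39, 1.29], [0.1, 2.45], [-1.04, 4.18], [0.21, 1.99], [-2.66, 2.66]. Speed limits (rad/s): [2.57, 2.57, 3.14, 3.14, 3.14, 3.14, 3.14].

## Interface

Orientations are given as a unit quaternion [x, y, z, w].
In Python, from plant import * gives the robot as it stands.
- The arm moves only by the shell command python3 -m jog 'ROWS' [FORCE]. ROWS is JSON, a list of rows, each a list of 7 numbers: the shift along the world's x, y, z normalised to -1 to 1, where 1 is 0.5 m, then the turn, a rotation vector about the world's x, y, z normalised to -1 to 1, where 1 is 90 degrees, then the closure, from 0 (fully open) to 1 (shut). In form: [[dx, dy, dz, ax, ay, az, fingers], ...]. A call has 1 to 20 rows; each row is the pose to reach, as a shift and turn from the pose commanded when the call began; what a row does not reach only later rows make up. A row lasts 1/10 s, in which the tool goes at most 50 mm and 8.59 degrees, less where a joint would pass 70% of its speed; a pose out of reach is approached as far as the arm can. A call with a number of a shift or a turn outside -1 to 1 is refused whole. A call with a gripper value outside its range is refused whole. The fingers move at their own pace and stop on an object; FORCE is the grip in N (left out, the last holds). Time passes only in rows, so rows that repeat a pose let the fingers close. It gives the time, the measured TCP pose, the force, the opening and the grip force at its end, in the units of the state.
- sense(): the state, without advancing time (a new reading comes with each control period).
- camera(name): name is "scene" or "top"; returns a dict with "img" (480x640x3 uint8, blue, green, red), "range_z" (480x640 float32, m along the optical axis (not along the pixel's ray), 0 where there is no reading), "fovy" (degrees; the focal length in pixels is half the picture's height over the tangent of half this angle, whatever the lens; pixels are square), "cx", "cy" (the principal point, pixels), "dist_coeffs" ([k1, k2, p1, p2, k3] as OpenCV has them; the pictures are not rectified), "rvec" (rotation vector, rad) and "tvec" (3), from world to camera coordinates, as OpenCV has them. Camera axes: x right, y down, z forward; pixel columns grow to the right and rows downward; lengths in m; the calibration is good to about 2 mm. A picture is of the moment at which its call begins.
- finish_job(): hands the job in; it is judged then, once.
The state is a dict: "time": time; "qpos": joint angles; "qd": joint speeds; "joint_efforts": joint torques, N m; "eef_pos": TCP position; "ee_rot": TCP orientation; "ft_force": force on the tool from outside, world axes, zero at the start; "moment": the same for the moment, N m; "finger_gap": opening from 0.0 (shut) to 1.0 (fully open); "gripper_force": force on a finger pad.
Only numpy, scipy, OpenCV 4.12 (cv2) and the standard library are available. Lean on these libraries where they do the work, as an engineer would, in place of code of your own. Each camera call takes 0.05 s, during which the arm holds its last target. There are 200 camera calls.

## Working session

There is one attempt and no reset: what is moved stays moved. The work goes in short steps, Python scripts to look and compute and a shell command to move; the robot and the scene stay as the last step left them, time stands still between calls to the robot, and variables do not carry over. Pictures are saved under pics/ and viewed, at most 14 in all, crops included, and the job is handed in when it is done.

```bash
ls; mkdir -p pics; cat > h.py <<'E'
from plant import *
import numpy as np, cv2
def cam(n):
    c=camera(n); f=240/np.tan(np.radians(c["fovy"])/2)
    c["K"]=np.array([[f,0,c["cx"]],[0,f,c["cy"]],[0,0,1.]]); c["R"]=cv2.Rodrigues(np.array(c["rvec"],float))[0]
    c["t"]=np.array(c["tvec"],float).ravel(); c["d"]=np.array(c["dist_coeffs"],float); return c
def rays(c,uv):
    p=cv2.undistortPoints(np.array(uv,float).reshape(-1,1,2),c["K"],c["d"]).reshape(-1,2)
    return np.c_[p,np.ones(len(p))]
def plane(c,uv,z):
    r=rays(c,uv)@c["R"]; o=-c["R"].T@c["t"]
    return o+r*((z-o[2])/r[:,2])[:,None]
def depth(c,uv):
    uv=np.array(uv,float).reshape(-1,2); zz=c["range_z"][uv[:,1].round().astype(int),uv[:,0].round().astype(int)]
    return (rays(c,uv)*zz[:,None]-c["t"])@c["R"]
def cloud(c):
    v,u=np.mgrid[0:480,0:640]; return depth(c,np.c_[u.ravel(),v.ravel()]).reshape(480,640,3)
E
python3 - <<'E'
from h import *
for n in("top","scene"):
    c=cam(n); cv2.imwrite(f"pics/{n}0.png",c["img"]); print(n,c["fovy"],-c["R"].T@c["t"],c["d"])
s=sense(); print(s)
E
```

```text
pics
top 52.945864073458516 [ 0.32832884 -0.01003794  1.238331  ] [-0.02564658  0.          0.          0.          0.        ]
scene 45.74191668767353 [1.09146984 0.94792834 1.0840218 ] [-0.05581185  0.          0.          0.          0.        ]
{'time': 0.1, 'qpos': array([ 1.09909757,  0.46933777, -0.04858427,  1.53356669,  0.02407754,
        1.14100742, -0.08226581]), 'qd': array([-2.69940687e-03, -2.14012767e-03,  8.39131368e-05, -1.86619897e-03,
       -1.14524520e-05,  6.34604605e-04,  1.33945136e-03]), 'joint_efforts': array([ 1.62233810e-03, -5.11516464e+01, -4.66487696e-02, -2.38389677e+01,
        1.07632429e-02,  4.43449084e-03,  3.82385042e-05]), 'eef_pos': array([ 0.28900514, -0.60942133,  0.23038513]), 'ee_rot': array([ 9.75585896e-01,  2.19616499e-01, -2.12409639e-04, -8.40960814e-04]), 'ft_force': array([ 0.17955262, -0.37027012, -1.24086491]), 'moment': array([-0.05295133, -0.00333954,  0.09191287]), 'gripper_force': 0.0, 'finger_gap': 1.0045125068826788}
```

View pics/top0.png

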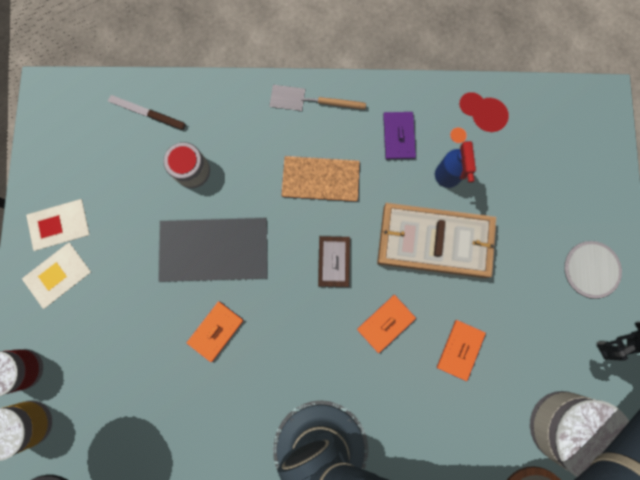

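View pics/scene0.png

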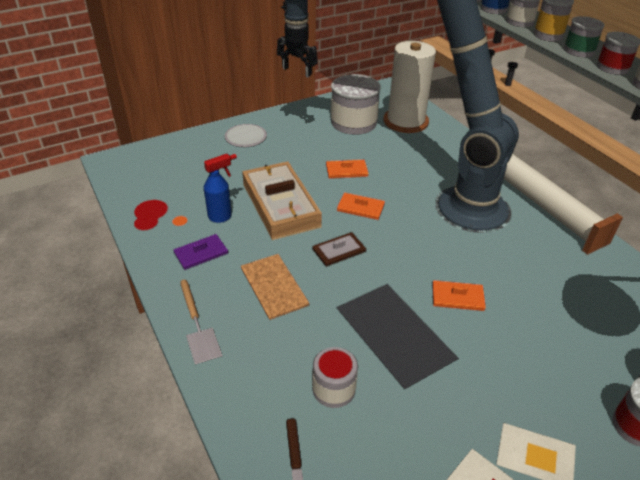

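The top view (image up = world +x, left = +y) shows the box at about (437,240), with studs near (388,234) and (490,244) and the handle at (440,239). The steel-faced stand is at (335,262), the board at (320,179) and the felt at (213,250). The scene view shows the same layout. Next I'll measure these and zoom in on the box.

```bash
cat > meas.py <<'E'
from h import *
def rect(c,mask,z,name,near=None,mina=150):
    n,l,s,ce=cv2.connectedComponentsWithStats(mask.astype(np.uint8))
    out=[]
    for i in range(1,n):
        if s[i,4]<mina: continue
        cn=cv2.findContours((l==i).astype(np.uint8),cv2.RETR_EXTERNAL,cv2.CHAIN_APPROX_NONE)[0][0].reshape(-1,2)
        P=plane(c,cn,z)[:,:2].astype(np.float32)
        (x,y),(w,h),a=cv2.minAreaRect(P*1000)
        if near is None or np.hypot(x/1000-near[0],y/1000-near[1])<.1:
            out.append((round(x),round(y),round(w),round(h),round(a,1))); print(name,ce[i].round(),out[-1])
    return out
E
python3 - <<'E'
from meas import *
for n in ("top","scene"):
    c=cam(n); X=cloud(c); z=X[...,2]; hsv=cv2.cvtColor(c["img"],cv2.COLOR_BGR2HSV); H,S,V=cv2.split(hsv)
    print(n)
    ws=(X[...,0]>.2)&(X[...,0]<.95)&(abs(X[...,1])<.55)
    rect(c,ws&(V<85)&(S<60)&(z<.02),.003,"felt",mina=2000)
    rect(c,ws&(H>6)&(H<25)&(S>80)&(V>110)&(z<.03)&(X[...,0]>.53),.012,"board",mina=1500)
    if n=="top": uv=[(388,234),(490,244),(440,239),(440,222),(440,256),(335,262),(335,250),(322,245),(320,179),(410,240),(464,244)]
    else: uv=[(268,170),(293,208),(280,187),(340,247),(275,285)]
    for p,q in zip(uv,depth(c,uv)): print(p,q.round(3))
    b=ws&(z>.045)&(z<.07)&(X[...,1]<-.1)&(X[...,1]>-.5)&(X[...,0]<.7)
    rect(c,b,.054,"box",mina=300)
    b=ws&(z>.074)&(z<.1)&(X[...,0]<.65)&(X[...,1]<-.1); rect(c,b,.082,"high",mina=3)
    if n=="top":
        im=cv2.resize(c["img"][195:300,300:510],None,fx=3.8,fy=3.8,interpolation=cv2.INTER_CUBIC)
    else: im=cv2.resize(c["img"][150:270,230:380],None,fx=5,fy=5,interpolation=cv2.INTER_CUBIC)
    cv2.imwrite(f"pics/{n}1.png",im)
E
```

```text
top
board [320. 178.] (681, 10, 199, 109, 87.2)
(388, 234) [ 0.529 -0.162  0.048]
(490, 244) [ 0.504 -0.412  0.065]
(440, 239) [ 0.513 -0.285  0.08 ]
(440, 222) [ 0.554 -0.286  0.082]
(440, 256) [ 0.474 -0.291  0.052]
(335, 262) [ 0.458 -0.03   0.035]
(335, 250) [ 0.49  -0.03   0.017]
(322, 245) [0.504 0.003 0.012]
(320, 179) [0.678 0.011 0.014]
(410, 240) [ 0.514 -0.217  0.051]
(464, 244) [ 0.505 -0.351  0.053]
box [437. 240.] (516, -285, 280, 151, 83.2)
high [440. 237.] (516, -285, 19, 88, 83.0)
high [402. 232.] (527, -193, 7, 8, 89.4)
high [478. 241.] (510, -376, 7, 8, 88.0)
scene
felt [397. 335.] (491, 285, 160, 280, 2.4)
board [274. 286.] (684, 11, 206, 111, 87.1)
(268, 170) [ 0.516 -0.37   0.08 ]
(293, 208) [ 0.52  -0.196  0.056]
(280, 187) [ 0.521 -0.278  0.078]
(340, 247) [ 0.463 -0.024  0.018]
(275, 285) [0.683 0.018 0.015]
box [281. 195.] (519, -284, 301, 157, 83.2)
high [269. 168.] (511, -373, 16, 6, 64.6)
high [280. 185.] (519, -280, 33, 91, 81.0)
high [291. 203.] (528, -192, 14, 6, 63.0)
```

View pics/top1.png

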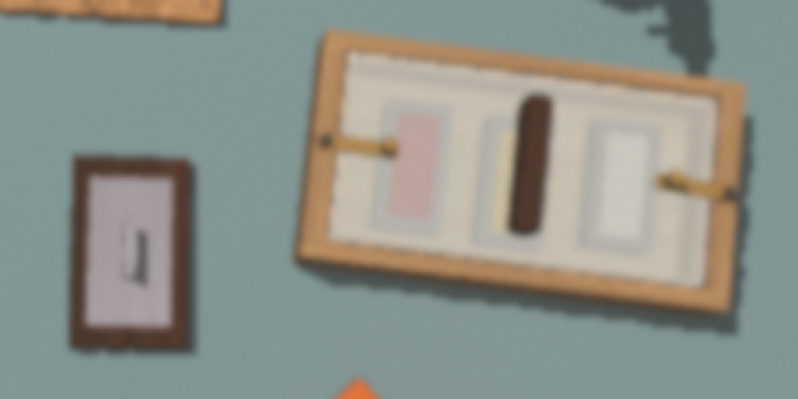

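View pics/scene1.png

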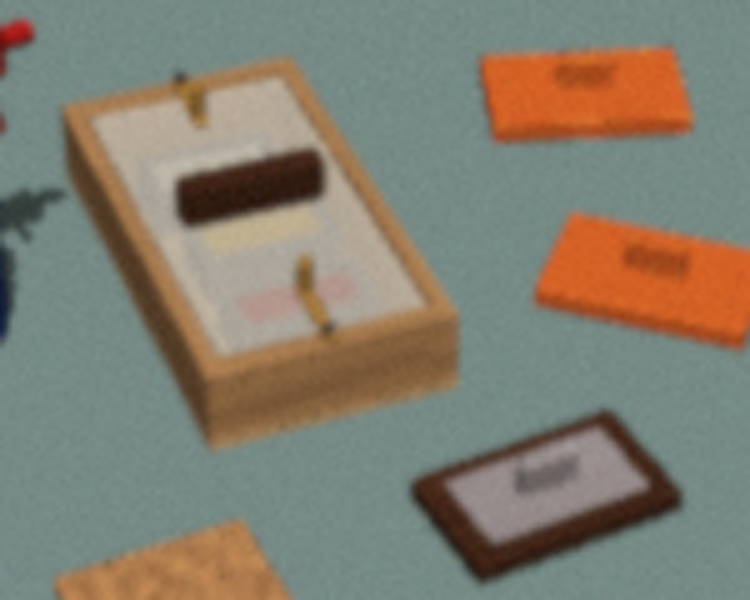

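All three cakes are present. Along the box's y, red is at the left end (y≈-0.215), yellow is in the middle under the handle and white is at the right end (y≈-0.35). The box is at (516,-285) mm with yaw -6.8°. The measured studs are (527,-193) and (510,-376), about 40 mm from their pivots. I'll move over the right stud first.

```bash
python3 -m jog '[[0.442,0.467,-0.2,0,0,-0.358,0.53],[0.442,0.467,-0.2,0,0,-0.358,0.53],[0.442,0.467,-0.2,0,0,-0.358,0.53],[0.442,0.467,-0.2,0,0,-0.358,0.53],[0.442,0.467,-0.2,0,0,-0.358,0.53],[0.442,0.467,-0.2,0,0,-0.358,0.53],[0.442,0.467,-0.2,0,0,-0.358,0.53],[0.442,0.467,-0.2,0,0,-0.358,0.53],[0.442,0.467,-0.2,0,0,-0.358,0.53],[0.442,0.467,-0.2,0,0,-0.358,0.53],[0.442,0.467,-0.2,0,0,-0.358,0.53]]' 20
```

```text
time: 1.3
eef_pos: [0.5091, -0.3784, 0.1318]
ee_rot: [0.998, -0.061, 0.0, 0.001]
ft_force: [-0.2, 0.1, 0.6]
finger_gap: 0.469
gripper_force: 0.0
```

```bash
python3 -m jog '[[0,0.003,-0.126,0,0,0,0.53],[0,0.003,-0.126,0,0,0,0.53],[0,0.003,-0.126,0,0,0,0.53],[0,0.003,-0.126,0,0,0,0.53],[0,0.003,-0.126,0,0,0,1],[0,0.003,-0.126,0,0,0,1],[0,0.003,-0.126,0,0,0,1],[0,0.003,-0.126,0,0,0,1],[0,0.003,-0.126,0,0,0,1],[0,0.003,-0.126,0,0,0,1]]' 40
```

```text
time: 2.3
eef_pos: [0.5107, -0.3784, 0.0702]
ee_rot: [0.998, -0.06, 0.002, 0.003]
ft_force: [-0.3, -4.2, 0.9]
finger_gap: 0.084
gripper_force: 39.0
```

```bash
python3 -m jog '[[0.01,-0.003,0,0,0,0,1],[0.0188,-0.0078,0,0,0,0,1],[0.027,-0.014,0,0,0,0,1],[0.0352,-0.0204,0,0,0,0,1],[0.0352,-0.0204,0,0,0,0,1],[0.0352,-0.0204,0,0,0,0,1]]'
```

```text
time: 2.9
eef_pos: [0.5278, -0.3848, 0.0701]
ee_rot: [0.998, -0.06, -0.0, -0.0]
ft_force: [-3.2, 1.0, 8.5]
finger_gap: 0.086
gripper_force: 39.6
```

```bash
python3 -m jog '[[0.007,-0.008,0,0,0,0,1],[0.0126,-0.0164,0,0,0,0,1],[0.017,-0.026,0,0,0,0,1],[0.0206,-0.0356,0,0,0,0,1],[0.0225,-0.046,0,0,0,0,1],[0.0232,-0.056,0,0,0,0,1],[0.022,-0.068,0,0,0,0,1],[0.0198,-0.0792,0,0,0,0,1],[0.0198,-0.0792,0,0,0,0,1],[0.0198,-0.0792,0,0,0,0,1]]'
```

```text
time: 3.9
eef_pos: [0.5498, -0.4196, 0.0706]
ee_rot: [0.998, -0.057, 0.01, -0.001]
ft_force: [17.6, 3.2, -4.8]
finger_gap: 0.083
gripper_force: 38.9
```

```bash
python3 - <<'E'
from h import *
c=cam("top"); cv2.imwrite("pics/t2.png",cv2.resize(c["img"][195:300,370:520],None,fx=5,fy=5,interpolation=cv2.INTER_CUBIC))
E
```

```text
(no output)
```

View pics/t2.png

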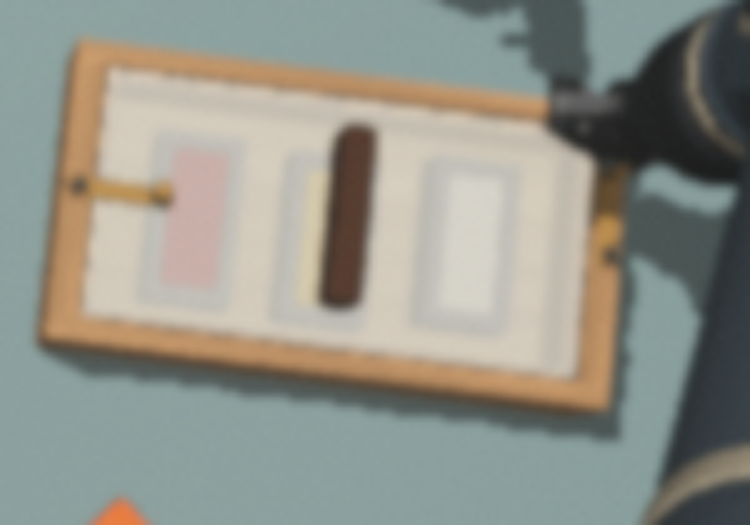

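The tab at the -y end now lies along its end rim, with its pivot at about crop (610,257) and the stud under the gripper. I'll release it and move above the other stud.

```bash
python3 -m jog '[[0,0,0,0,0,0,0.53],[0,0,0,0,0,0,0.53],[0,0,0,0,0,0,0.53],[0,0,0.06,0,0,0,0.53],[0,0,0.12,0,0,0,0.53],[0,0,0.12,0,0,0,0.53],[-0.02,0.1,0.12,0,0,0,0.53],[-0.02,0.2,0.12,0,0,0,0.53],[-0.02,0.3,0.12,0,0,0,0.53],[-0.02,0.4,0.12,0,0,0,0.53],[-0.02,0.465,0.12,0,0,0,0.53],[-0.02,0.465,0.12,0,0,0,0.53],[-0.02,0.465,0.12,0,0,0,0.53]]' 40; python3 - <<'E'
from meas import *
c=cam("top"); X=cloud(c); z=X[...,2]
cv2.imwrite("pics/t3.png",cv2.resize(c["img"][210:280,450:510],None,fx=8,fy=8,interpolation=cv2.INTER_CUBIC))
b=(z>.072)&(z<.1)&(X[...,0]<.65)&(X[...,1]<-.36)&(X[...,1]>-.5); rect(c,b,.082,"stud",mina=3)
print(sense()["eef_pos"])
E
```

```text
time: 5.25
eef_pos: [0.5273, -0.192, 0.1282]
ee_rot: [0.998, -0.059, -0.0, 0.0]
ft_force: [-0.1, -0.7, 0.6]
finger_gap: 0.469
gripper_force: 0.0
stud [493. 229.] (539, -416, 9, 10, 27.0)
[ 0.52724788 -0.19345338  0.12819644]
```

View pics/t3.png

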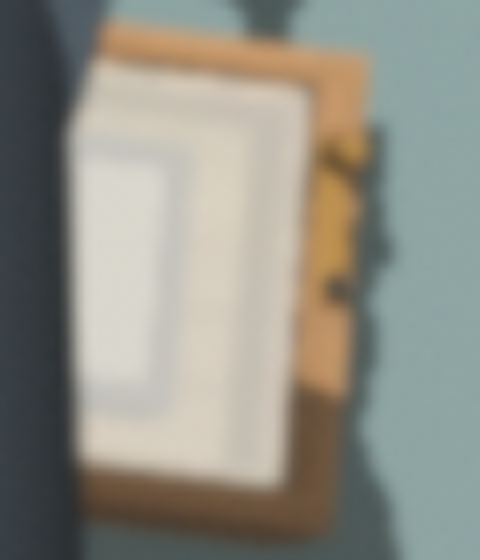

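Stud B is at (539,-416), which puts the joint at about 1.45, so it needs a little more later. I'll turn tab A now with a firmer grip.

```bash
python3 -m jog '[[0,0,-0.06,0,0,0,0.53],[0,0,-0.124,0,0,0,0.53],[0,0,-0.124,0,0,0,0.53],[0,0,-0.124,0,0,0,0.53],[0,0,-0.124,0,0,0,1],[0,0,-0.124,0,0,0,1],[0,0,-0.124,0,0,0,1],[0,0,-0.124,0,0,0,1],[0,0,-0.124,0,0,0,1]]' 80; python3 -m jog '[[0.012,0,0,0,0,0,1],[0.023,0.001,0,0,0,0,1],[0.034,0.004,0,0,0,0,1],[0.043,0.007,0,0,0,0,1],[0.052,0.012,0,0,0,0,1],[0.06,0.018,0,0,0,0,1],[0.068,0.025,0,0,0,0,1],[0.075,0.034,0,0,0,0,1],[0.080,0.043,0,0,0,0,1],[0.084,0.052,0,0,0,0,1],[0.087,0.062,0,0,0,0,1],[0.089,0.072,0,0,0,0,1],[0.089,0.082,0,0,0,0,1],[0.088,0.093,0,0,0,0,1],[0.085,0.104,0,0,0,0,1],[0.085,0.104,0,0,0,0,1],[0.085,0.104,0,0,0,0,1]]'
```

```text
time: 6.2
eef_pos: [0.5287, -0.1942, 0.068]
ee_rot: [0.998, -0.06, 0.002, 0.001]
ft_force: [-0.9, -4.2, 5.9]
finger_gap: 0.069
gripper_force: 78.6
time: 7.9
eef_pos: [0.5702, -0.1402, 0.0664]
ee_rot: [0.998, -0.06, 0.0, 0.0]
ft_force: [0.6, -0.0, -0.1]
finger_gap: -0.003
gripper_force: 0.0
```

```bash
python3 -m jog '[[0,0,0.06,0,0,0,1],[0,0,0.12,0,0,0,0.53],[-0.03,-0.1,0.12,0,0,0,0.53],[-0.06,-0.2,0.12,0,0,0,0.53],[-0.062,-0.3,0.12,0,0,0,0.53],[-0.062,-0.4,0.12,0,0,0,0.53],[-0.062,-0.5,0.12,0,0,0,0.53],[-0.062,-0.55,0.12,0,0,0,0.53],[-0.062,-0.55,0.12,0,0,0,0.53],[-0.062,-0.55,0.12,0,0,0,0.53]]' 80; python3 - <<'E'
from meas import *
for n in ("top","scene"):
    c=cam(n); X=cloud(c); z=X[...,2]
    b=(z>.074)&(z<.095)&(X[...,0]<.65)&(X[...,1]<-.1)&(X[...,1]>-.35); rect(c,b,.082,n,mina=3)
E
```

```text
time: 8.9
eef_pos: [0.5386, -0.4157, 0.1258]
ee_rot: [0.998, -0.061, -0.0, -0.0]
ft_force: [0.2, 0.5, -0.9]
finger_gap: 0.47
gripper_force: 0.0
top [440. 238.] (516, -285, 19, 88, 82.2)
top [402. 224.] (547, -191, 7, 8, 89.4)
scene [502. 104.] (-423, -352, 16, 10, 88.4)
scene [528. 120.] (-423, -225, 18, 241, 1.1)
scene [280. 185.] (520, -279, 34, 93, 85.3)
scene [285. 205.] (549, -188, 14, 6, 63.3)
```

Stud A slipped out at (547,-191), joint about 0.5. I'll finish B first, where the closing axis is already tangential, then turn A with the tool rotating along with it.

```bash
python3 -m jog '[[0,0,-0.06,0,0,0,0.53],[0,0,-0.118,0,0,0,0.53],[0,0,-0.118,0,0,0,0.53],[0,0,-0.118,0,0,0,0.53],[0,0,-0.118,0,0,0,1],[0,0,-0.118,0,0,0,1],[0,0,-0.118,0,0,0,1],[0,0,-0.118,0,0,0,1],[0,0,-0.118,0,0,0,1],[0,-0.01,-0.118,0,0,0,1],[0,-0.02,-0.118,0,0,0,1],[-0.002,-0.03,-0.118,0,0,0,1],[-0.002,-0.03,-0.118,0,0,0,1]]' 60;  python3 -m jog '[[0,0,0,0,0,0,0.53],[0,0,0,0,0,0,0.53],[0,0,0.05,0,0,0,0.53],[0,0,0.12,0,0,0,0.53],[0,0.1,0.12,0,0,-0.09,0.53],[0.01,0.2,0.12,0,0,-0.18,0.53],[0.02,0.3,0.12,0,0,-0.27,0.53],[0.02,0.4,0.12,0,0,-0.36,0.53],[0.02,0.478,0.12,0,0,-0.45,0.53],[0.02,0.478,0.12,0,0,-0.54,0.53],[0.02,0.478,0.12,0,0,-0.63,0.53],[0.02,0.478,0.12,0,0,-0.68,0.53],[0.02,0.478,0.12,0,0,-0.68,0.53],[0.02,0.478,0.12,0,0,-0.68,0.53]]'; python3 - <<'E'
from meas import *
c=cam("top"); X=cloud(c); z=X[...,2]
b=(z>.072)&(z<.1)&(X[...,0]<.65)&(X[...,1]<-.36)&(X[...,1]>-.5); rect(c,b,.082,"stud",mina=3)
print(sense()["eef_pos"],sense()["qpos"])
E
```

```text
time: 10.3
eef_pos: [0.5398, -0.4324, 0.0692]
ee_rot: [0.998, -0.06, 0.002, 0.002]
ft_force: [2.3, -2.7, 3.9]
finger_gap: 0.074
gripper_force: 59.7
time: 11.7
eef_pos: [0.5476, -0.1908, 0.1268]
ee_rot: [0.829, -0.559, -0.001, 0.0]
ft_force: [0.3, 0.0, 0.6]
finger_gap: 0.467
gripper_force: 0.0
stud [498. 230.] (536, -429, 7, 10, 87.6)
[ 0.54778807 -0.19094672  0.12691978] [ 0.08613669  0.43127537  0.23016427  1.87906192 -0.12769424  0.84665082
 -2.37619338]
```

```bash
python3 -m jog '[[0,0,-0.06,0,0,0,0.53],[0,0,-0.12,0,0,0,0.53],[0,0,-0.12,0,0,0,0.53],[0,0,-0.12,0,0,0,0.53],[0,0,-0.12,0,0,0,1],[0,0,-0.12,0,0,0,1],[0,0,-0.12,0,0,0,1],[0,0,-0.12,0,0,0,1],[0,0,-0.12,0,0,0,1]]' 60; python3 -m jog '[[0.0064,0.003,0,0,0,0.055,1],[0.0124,0.0064,0,0,0,0.111,1],[0.018,0.0104,0,0,0,0.166,1],[0.0236,0.0148,0,0,0,0.222,1],[0.0285,0.02,0,0,0,0.277,1],[0.033,0.025,0,0,0,0.333,1],[0.037,0.031,0,0,0,0.388,1],[0.0406,0.0366,0,0,0,0.444,1],[0.0435,0.043,0,0,0,0.5,1],[0.046,0.0494,0,0,0,0.555,1],[0.048,0.056,0,0,0,0.611,1],[0.0492,0.063,0,0,0,0.666,1],[0.05,0.07,0,0,0,0.722,1],[0.05,0.077,0,0,0,0.777,1],[0.0488,0.088,0,0,0,0.86,1],[0.0488,0.088,0,0,0,0.86,1],[0.0488,0.088,0,0,0,0.86,1]]'
```

```text
time: 12.65
eef_pos: [0.5492, -0.1918, 0.0688]
ee_rot: [0.829, -0.56, 0.001, -0.0]
ft_force: [-1.1, -0.4, 6.3]
finger_gap: 0.079
gripper_force: 58.8
time: 14.35
eef_pos: [0.5722, -0.1464, 0.0687]
ee_rot: [0.997, 0.081, -0.0, -0.0]
ft_force: [-3.9, 1.9, 8.5]
finger_gap: 0.078
gripper_force: 59.3
```

Stud A is at (572,-146), joint about 1.86, so both tabs are aside. Next is the pane handle.

```bash
python3 -m jog '[[0,0,0,0,0,0,0.53],[0,0,0,0,0,0,0.53],[0,0,0.05,0,0,0,0.53],[0,0,0.12,0,0,-0.05,0.53],[-0.05,-0.1,0.12,0,0,-0.12,0.45],[-0.1,-0.2,0.12,0,0,-0.18,0.45],[-0.112,-0.277,0.12,0,0,-0.18,0.45],[-0.112,-0.277,0.12,0,0,-0.18,0.45],[-0.112,-0.277,0.12,0,0,-0.18,0.45],[-0.112,-0.277,0.12,0,0,-0.18,0.45],[-0.112,-0.277,0.05,0,0,-0.18,0.45],[-0.112,-0.277,-0.016,0,0,-0.18,0.45],[-0.112,-0.277,-0.016,0,0,-0.18,0.45],[-0.112,-0.277,-0.016,0,0,-0.18,0.45]]' 60; python3 - <<'E'
from meas import *
for n in ("top","scene"):
    c=cam(n); X=cloud(c); z=X[...,2]
    b=(z>.072)&(z<.095)&(X[...,0]<.65)&(X[...,1]<-.1)&(X[...,1]>-.5); rect(c,b,.082,n,mina=3)
    hsv=cv2.cvtColor(c["img"],cv2.COLOR_BGR2HSV); H,S,V=cv2.split(hsv)
    rect(c,(V<90)&(S<70)&(abs(z)<.02)&(X[...,1]>.1)&(X[...,0]>.35),.003,"felt",mina=2000)
E
```

```text
time: 15.75
eef_pos: [0.5173, -0.2842, 0.0594]
ee_rot: [0.998, -0.059, -0.0, -0.0]
ft_force: [-0.6, -0.0, -0.0]
finger_gap: 0.549
gripper_force: 0.0
top [383. 214.] (572, -147, 9, 7, 44.7)
top [427. 238.] (515, -253, 15, 5, 56.3)
top [439. 248.] (492, -282, 19, 39, 88.7)
scene [503. 104.] (-424, -355, 16, 138, 0.1)
scene [411. 110.] (-94, -467, 61, 122, 67.4)
scene [535. 124.] (-425, -195, 165, 17, 89.3)
scene [253. 163.] (544, -423, 22, 9, 65.8)
scene [275. 187.] (526, -283, 73, 67, 42.9)
scene [292. 183.] (484, -273, 32, 16, 51.9)
scene [284. 218.] (574, -141, 22, 8, 63.6)
felt [397. 335.] (491, 285, 160, 280, 2.4)
```

```bash
python3 -m jog '[[0,0,0,0,0,0,1],[0,0,0,0,0,0,1],[0,0,0,0,0,0,1],[0,0,0,0,0,0,1],[0,0,0,0,0,0,1],[0,0,0.01,0,0,0,1],[0,0,0.02,0,0,0,1],[0,0,0.04,0,0,0,1],[0,0,0.08,0,0,0,1],[0,0,0.15,0,0,0,1],[0,0,0.2,0,0,0,1],[0,0,0.2,0,0,0,1],[0,0,0.2,0,0,0,1]]' 80; python3 - <<'E'
from meas import *
c=cam("top"); g=cv2.cvtColor(c["img"],cv2.COLOR_BGR2GRAY); X=cloud(c)
print(c["img"][250,213],X[250,213])
rect(c,(g<75)&(X[...,1]>.1)&(X[...,1]<.5)&(X[...,0]>.38)&(X[...,0]<.6),.003,"felt",mina=2000)
cv2.imwrite("pics/t4.png",cv2.resize(c["img"][150:310,140:510],None,fx=2.1,fy=2.1))
E
```

```text
time: 17.15
eef_pos: [0.5164, -0.2856, 0.1595]
ee_rot: [0.998, -0.06, 0.0, 0.0]
ft_force: [-0.5, 0.1, -2.5]
finger_gap: 0.192
gripper_force: 79.2
[101 100  99] [0.48796878 0.28500924 0.00262597]
```

View pics/t4.png

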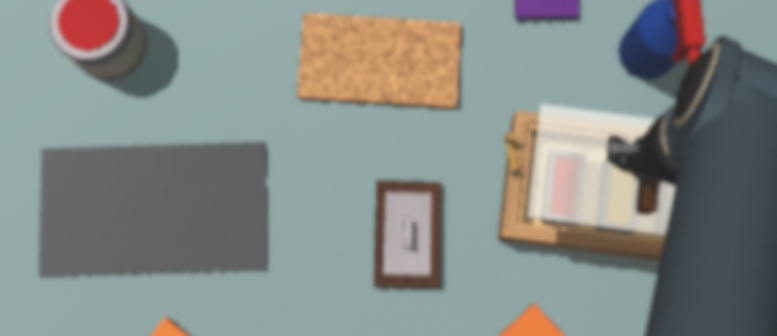

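The pane is off and level, and the felt's centre in the top view agrees with the scene view at (0.490,0.285). Now I'll carry it across.

```bash
python3 -m jog '[[0,0.03,0,0,0,0,1],[0,0.09,0,0,0,0,1],[0,0.17,0,0,0,0,1],[0,0.25,0,0,0,0,1],[0,0.33,0,0,0,0,1],[0,0.41,0,0,0,0.02,1],[-0.01,0.49,0,0,0,0.04,1],[-0.02,0.57,0,0,0,0.06,1],[-0.03,0.65,0,0,0,0.08,1],[-0.04,0.73,0,0,0,0.102,1],[-0.053,0.8,0,0,0,0.102,1],[-0.053,0.87,0,0,0,0.102,1],[-0.053,0.93,0,0,0,0.102,1],[-0.053,0.97,0,0,0,0.102,1],[-0.053,1,0,0,0,0.102,1],[-0.053,1,0,0,0,0.102,1]]'; python3 -m jog '[[0,0.06,0,0,0,0,1],[0,0.11,0,0,0,0,1],[0,0.141,-0.03,0,0,0,1],[0,0.141,-0.1,0,0,0,1],[0,0.141,-0.17,0,0,0,1],[0,0.141,-0.23,0,0,0,1],[0,0.141,-0.26,0,0,0,1],[0,0.141,-0.275,0,0,0,1],[0,0.141,-0.275,0,0,0,1],[0,0.141,-0.275,0,0,0,1]]'
```

```text
time: 18.8
eef_pos: [0.4887, 0.217, 0.1585]
ee_rot: [1.0, 0.023, -0.001, -0.0]
ft_force: [0.0, -0.2, -2.3]
finger_gap: 0.194
gripper_force: 79.1
time: 19.8
eef_pos: [0.4911, 0.2852, 0.023]
ee_rot: [1.0, 0.02, 0.001, -0.001]
ft_force: [0.4, -0.9, -2.5]
finger_gap: 0.19
gripper_force: 79.1
```

```bash
python3 -m jog '[[0,0,-0.008,0,0,0,1],[0,0,-0.014,0,0,0,1],[0,0,-0.017,0,0,0,1],[0,0,-0.017,0,0,0,1],[0,0,-0.017,0,0,0,1]]'; python3 -m jog '[[0,0,0,0,0,0,0.6],[0,0,0,0,0,0,0.5],[0,0,0,0,0,0,0.5],[0,0,0.06,0,0,0,0.5],[0,0,0.16,0,0,0,0.5],[0,0,0.26,0,0,0,0.5],[0,-0.1,0.3,0,0,-0.05,0.3],[0,-0.2,0.3,0,0,-0.1,0.3],[0,-0.3,0.3,0,0,-0.102,0.3],[0,-0.4,0.3,0,0,-0.102,0.3],[0,-0.5,0.3,0,0,-0.102,0.3],[0,-0.5,0.3,0,0,-0.102,0.3]]'; cat > look.py <<'E'
from meas import *
import sys
for n in ("top","scene"):
    c=cam(n); X=cloud(c); z=X[...,2]; H,S,V=cv2.split(cv2.cvtColor(c["img"],cv2.COLOR_BGR2HSV))
    ws=(X[...,0]>.3)&(X[...,0]<.9)&(abs(X[...,1])<.5)
    rect(c,ws&(V<90)&(z<.03)&(z>.004)&(H<25)&(S>70)&(X[...,0]<.6),.015,n+" stand",mina=100)
    rect(c,ws&(H>6)&(H<25)&(S>80)&(V>110)&(z<.02)&(X[...,0]>.53),.012,n+" board",mina=800)
    B=(X[...,0]-.516)*np.array(.993)+(X[...,1]+.285)*-.118; Y=(X[...,0]-.516)*.118+(X[...,1]+.285)*.993
    inn=(abs(B)<.054)&(abs(Y)<.115)
    rect(c,inn&(z>.028)&(z<.045),.037,n+" mould",mina=60)
    for k,m in (("white",(S<50)&(V>170)),("yellow",(H>18)&(H<40)&(S>60)&(V>130)),("red",((H<12)|(H>165))&(S>80))):
        rect(c,m&inn&(z>.025)&(z<.045),.036,n+" cake "+k,mina=60)
    rect(c,(z>.025)&(z<.06)&(X[...,1]>.15)&(X[...,0]<.6)&(X[...,0]>.4),.038,n+" handle",mina=20)
    if n=="top" and len(sys.argv)>1: cv2.imwrite(sys.argv[1],cv2.resize(c["img"][150:310,140:510],None,fx=2.1,fy=2.1))
E
python3 look.py pics/t5.png
```

```text
time: 20.3
eef_pos: [0.4909, 0.2852, 0.0159]
ee_rot: [1.0, 0.02, 0.001, -0.0]
ft_force: [-3.0, -2.7, 13.5]
finger_gap: 0.189
gripper_force: 81.5
time: 21.5
eef_pos: [0.4897, 0.0271, 0.1631]
ee_rot: [0.998, -0.065, -0.0, 0.002]
ft_force: [0.3, 0.6, 0.0]
finger_gap: 0.699
gripper_force: 0.0
top board [322. 176.] (681, 10, 198, 109, 87.2)
top mould [409. 238.] (522, -216, 45, 87, 82.9)
top mould [435. 242.] (511, -283, 46, 85, 83.2)
top mould [464. 243.] (509, -355, 47, 85, 83.4)
top cake white [464. 243.] (510, -355, 29, 70, 83.2)
top cake yellow [435. 243.] (510, -284, 31, 73, 82.1)
top cake red [409. 238.] (521, -216, 30, 72, 83.1)
top handle [210. 247.] (490, 283, 89, 18, 2.8)
scene stand [338. 251.] (466, -25, 85, 131, 89.9)
scene stand [395. 330.] (489, 287, 17, 89, 85.7)
scene board [274. 286.] (684, 11, 206, 111, 87.3)
scene mould [272. 184.] (513, -352, 59, 92, 84.1)
scene mould [282. 197.] (514, -279, 60, 89, 82.5)
scene mould [289. 210.] (523, -213, 60, 90, 82.7)
scene cake white [272. 183.] (510, -359, 25, 68, 83.5)
scene cake yellow [281. 196.] (512, -288, 32, 68, 84.7)
scene cake red [289. 209.] (521, -219, 32, 72, 84.0)
scene handle [396. 324.] (493, 289, 97, 26, 2.6)
```

View pics/t5.png

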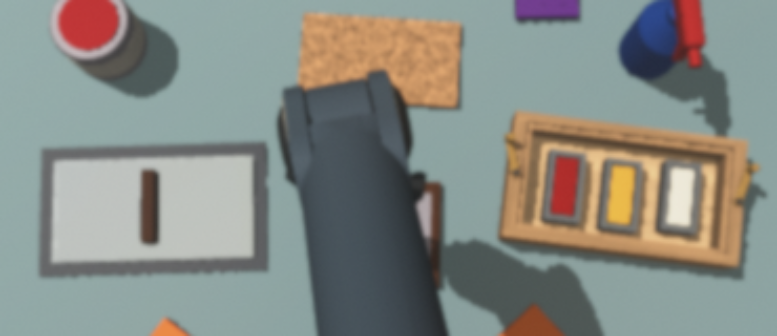

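The pane lies flat on the felt, with the handle at (490,283) and grey margins on all sides. The top view gives white at (510,-355), yellow at (511,-283) and red at (522,-216), 70 mm apart as expected. I'll take the white mould.

```bash
python3 -m jog '[[0,-0.1,0,0,0,0,0.35],[0.01,-0.2,0,0,0,0,0.35],[0.02,-0.3,0,0,0,0,0.35],[0.03,-0.4,0,0,0,0,0.35],[0.04,-0.5,0,0,0,0,0.35],[0.04,-0.6,0,0,0,0,0.35],[0.04,-0.7,-0.05,0,0,0,0.35],[0.04,-0.781,-0.1,0,0,0,0.35],[0.04,-0.781,-0.13,0,0,0,0.35],[0.04,-0.781,-0.13,0,0,0,0.35],[0.04,-0.781,-0.13,0,0,0,0.35]]' 60; python3 -c "
from h import *
print(sense()['eef_pos']); c=cam('top'); X=cloud(c); print(X[262,335])
v,u=np.mgrid[235:290,310:360]; P=X[235:290,310:360]
# stand details: blade by height; steel face mask
from meas import rect
z=X[...,2]; H,S,V=cv2.split(cv2.cvtColor(c['img'],cv2.COLOR_BGR2HSV))
w=(abs(X[...,0]-.46)<.12)&(abs(X[...,1]+.03)<.09)
rect(c,w&(z>.026),.036,'blade',mina=3); rect(c,w&(z>.008)&(z<.03),.015,'stand'); rect(c,w&(V<110)&(H<25)&(S>60),.015,'wood')
"
```

```text
time: 22.7
eef_pos: [0.5117, -0.3531, 0.0981]
ee_rot: [0.998, -0.058, 0.0, -0.001]
ft_force: [0.2, -0.1, 0.9]
finger_gap: 0.649
gripper_force: 0.0
[ 0.51168545 -0.35312389  0.09813994]
[ 0.4578601  -0.03050203  0.03309223]
blade [334. 260.] (464, -28, 33, 5, 0.7)
stand [334. 261.] (464, -27, 131, 79, 0.4)
wood [334. 261.] (462, -28, 76, 127, 88.5)
```

```bash
python3 -m jog '[[-0.003,-0.004,-0.06,0,0,0,0.35],[-0.003,-0.004,-0.12,0,0,0,0.35],[-0.003,-0.004,-0.164,0,0,0,0.35],[-0.003,-0.004,-0.164,0,0,0,0.35],[-0.003,-0.004,-0.164,0,0,0,0.35],[-0.003,-0.004,-0.164,0,0,0,1],[-0.003,-0.004,-0.164,0,0,0,1],[-0.003,-0.004,-0.164,0,0,0,1],[-0.003,-0.004,-0.164,0,0,0,1],[-0.003,-0.004,-0.164,0,0,0,1]]' 60; python3 -m jog '[[0,0,0.04,0,0,0,1],[0,0,0.1,0,0,0,1],[0,0,0.18,0,0,0,1],[0,0.05,0.22,0,0,0.02,1],[0,0.12,0.22,0,0,0.04,1],[-0.02,0.2,0.22,0,0,0.06,1],[-0.04,0.28,0.22,0,0,0.08,1],[-0.06,0.36,0.22,0,0,0.08,1],[-0.08,0.44,0.22,0,0,0.08,1],[-0.09,0.52,0.22,0,0,0.08,1],[-0.09,0.6,0.22,0,0,0.08,1],[-0.09,0.652,0.22,0,0,0.08,1],[-0.09,0.652,0.22,0,0,0.08,1],[-0.09,0.652,0.22,0,0,0.08,1]]'
```

```text
time: 23.75
eef_pos: [0.5106, -0.358, 0.0189]
ee_rot: [0.998, -0.059, 0.002, 0.001]
ft_force: [-0.6, 1.4, 7.2]
finger_gap: 0.498
gripper_force: 63.8
time: 25.15
eef_pos: [0.4637, -0.0316, 0.1268]
ee_rot: [1.0, 0.004, 0.0, 0.0]
ft_force: [0.4, -0.5, -1.0]
finger_gap: 0.499
gripper_force: 62.7
```

```bash
python3 -m jog '[[0.0015,0.008,-0.05,0,0,0,1],[0.0015,0.008,-0.11,0,0,0,1],[0.0015,0.008,-0.15,0,0,0,1],[0.0015,0.008,-0.15,0,0,0,1],[0.0015,0.008,-0.16,0,0,0,1],[0.0015,0.008,-0.17,0,0,0,1],[0.0015,0.008,-0.174,0,0,0,1],[0.0015,0.008,-0.174,0,0,0,1]]'
```

```text
time: 25.95
eef_pos: [0.4647, -0.0278, 0.0397]
ee_rot: [1.0, 0.003, 0.0, 0.0]
ft_force: [-0.1, 0.6, -1.9]
finger_gap: 0.497
gripper_force: 62.6
```

```bash
python3 -m jog '[[0,0,-0.008,0,0,0,1],[0,0,-0.016,0,0,0,1],[0,0,-0.022,0,0,0,1],[0,0,-0.025,0,0,0,1],[0,0,-0.025,0,0,0,1]]'; python3 -c "
from meas import *
c=cam('scene'); cv2.imwrite('pics/s6.png',cv2.resize(c['img'][190:310,260:410],None,fx=5,fy=5))"
```

```text
time: 26.45
eef_pos: [0.4642, -0.0277, 0.0265]
ee_rot: [1.0, 0.003, -0.0, 0.0]
ft_force: [-0.3, -0.6, -1.6]
finger_gap: 0.495
gripper_force: 62.7
```

View pics/s6.png

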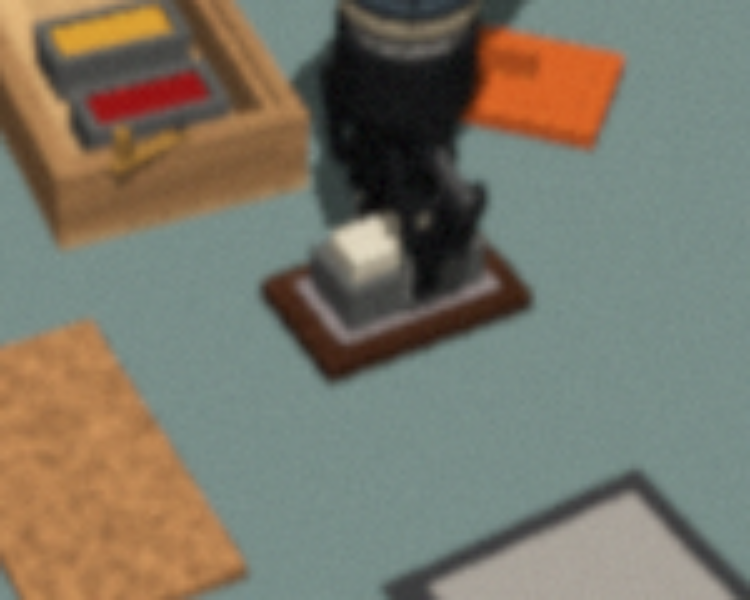

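The picture shows the mould seated on the stand, with the white cake standing proud at about crop (365,250). I'll release the mould and grip the cake above the rim.

```bash
python3 -m jog '[[0,0,0,0,0,0,0.35],[0,0,0,0,0,0,0.35],[0,0,0,0,0,0,0.35],[0,0,0.02,0,0,0,0.4],[0,0,0.04,0,0,0,0.4],[0,0,0.04,0,0,0,0.4],[0,0,0.04,0,0,0,1],[0,0,0.04,0,0,0,1],[0,0,0.04,0,0,0,1],[0,0,0.04,0,0,0,1],[0,0,0.04,0,0,0,1]]' 40;  python3 -m jog '[[0,0,0.01,0,0,0,1],[0,0,0.03,0,0,0,1],[0,0,0.06,0,0,0,1],[0,0,0.12,0,0,0,1],[0,0,0.16,0,0,0,1],[0,0,0.16,0,0,0,1]]'; python3 look.py pics/t6.png | egrep 'board|stand'
```

```text
time: 27.6
eef_pos: [0.4645, -0.0277, 0.0472]
ee_rot: [1.0, 0.003, -0.0, 0.0]
ft_force: [-0.9, -1.1, 7.0]
finger_gap: 0.316
gripper_force: 39.2
time: 28.2
eef_pos: [0.4665, -0.0277, 0.1298]
ee_rot: [1.0, 0.003, 0.003, 0.0]
ft_force: [0.8, -0.0, -1.3]
finger_gap: 0.317
gripper_force: 39.7
top board [320. 179.] (681, 10, 199, 109, 87.2)
top board [437. 227.] (544, -291, 233, 61, 81.9)
scene stand [338. 254.] (466, -25, 131, 85, 0.0)
scene stand [395. 330.] (490, 282, 88, 18, 2.1)
scene board [274. 286.] (684, 12, 206, 111, 87.2)
```

View pics/t6.png

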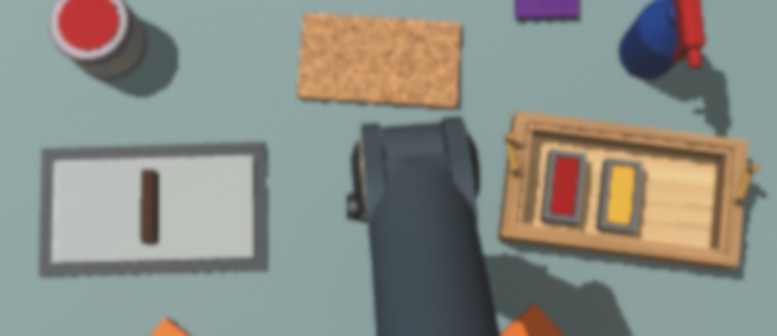

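The box shows an empty bay where white stood, the fingers hold 27 mm, and the board hasn't moved. I'll lay white on the board's left third.

```bash
python3 -m jog '[[0.06,0.03,0,0,0,0,1],[0.13,0.06,0,0,0,0,1],[0.2,0.09,0,0,0,-0.02,1],[0.27,0.13,0,0,0,-0.036,1],[0.34,0.16,0,0,0,-0.036,1],[0.4,0.19,0,0,0,-0.036,1],[0.439,0.199,-0.02,0,0,-0.036,1],[0.439,0.199,-0.08,0,0,-0.036,1],[0.439,0.199,-0.14,0,0,-0.036,1],[0.439,0.199,-0.18,0,0,-0.036,1],[0.439,0.199,-0.2,0,0,-0.036,1],[0.439,0.199,-0.2,0,0,-0.036,1],[0.439,0.199,-0.2,0,0,-0.036,1]]'
```

```text
time: 29.6
eef_pos: [0.6838, 0.0718, 0.0264]
ee_rot: [1.0, -0.025, -0.0, 0.0]
ft_force: [0.5, -0.4, 0.1]
finger_gap: 0.318
gripper_force: 40.0
```

```bash
python3 -m jog '[[0,0,-0.003,0,0,0,1],[0,0,-0.006,0,0,0,1],[0,0,-0.006,0,0,0,1],[0,0,-0.006,0,0,0,0.6],[0,0,-0.006,0,0,0,0.47],[0,0,-0.006,0,0,0,0.47],[0,0,0.04,0,0,0,0.47],[0,0,0.13,0,0,0,0.4],[-0.06,-0.03,0.18,0,0,0,0.35],[-0.14,-0.06,0.18,0,0,0,0.35],[-0.22,-0.09,0.18,0,0,0.01,0.35],[-0.3,-0.13,0.18,0,0,0.02,0.35],[-0.37,-0.16,0.18,0,0,0.036,0.35],[-0.439,-0.199,0.15,0,0,0.036,0.35],[-0.439,-0.199,0.13,0,0,0.036,0.35],[-0.439,-0.199,0.13,0,0,0.036,0.35]]'; python3 - <<'E'
from meas import *
for n in ("top","scene"):
    c=cam(n); X=cloud(c); z=X[...,2]; H,S,V=cv2.split(cv2.cvtColor(c["img"],cv2.COLOR_BGR2HSV))
    rect(c,(S<50)&(V>160)&(z>.02)&(z<.045)&(X[...,0]>.6)&(X[...,0]<.8)&(abs(X[...,1])<.2),.034,n+" cake",mina=30)
    w=(abs(X[...,0]-.46)<.14)&(abs(X[...,1]+.03)<.13)
    rect(c,w&(z>.008)&(z<.06),.03,n+" stand+mould"); rect(c,w&(V<110)&(H<25)&(S>60),.015,n+" wood")
E
python3 look.py |grep board
```

```text
time: 31.2
eef_pos: [0.4634, -0.0282, 0.0913]
ee_rot: [1.0, 0.002, -0.001, 0.0]
ft_force: [0.1, 0.4, 0.7]
finger_gap: 0.648
gripper_force: 0.0
top cake [296. 175.] (681, 72, 27, 68, 86.6)
top stand+mould [383. 241.] (530, -149, 25, 150, 89.7)
scene cake [284. 295.] (685, 78, 37, 68, 86.6)
scene stand+mould [299. 224.] (524, -153, 165, 71, 0.3)
scene stand+mould [339. 248.] (475, -16, 100, 133, 89.3)
scene wood [338. 254.] (466, -25, 86, 132, 88.9)
top board [324. 179.] (680, 10, 198, 109, 87.1)
top board [437. 227.] (559, -292, 234, 61, 89.6)
scene board [272. 284.] (684, 11, 206, 111, 87.1)
```

White lies at (681,72) and the stand hasn't moved. I'll take the empty mould back to its bay.

```bash
python3 -m jog '[[0.001,0,-0.06,0,0,0,0.35],[0.001,0,-0.13,0,0,0,0.35],[0.001,0,-0.13,0,0,0,0.35],[0.001,0,-0.13,0,0,0,0.35],[0.001,0,-0.13,0,0,0,1],[0.001,0,-0.13,0,0,0,1],[0.001,0,-0.13,0,0,0,1],[0.001,0,-0.13,0,0,0,1],[0.001,0,-0.11,0,0,0,1],[0.001,0,-0.06,0,0,0,1],[0.001,0,0.02,0,0,0,1],[0.001,0,0.08,0,0,0,1],[0.001,0,0.08,0,0,0,1]]' 60; python3 -m jog '[[0,-0.05,0,0,0,0,1],[0.01,-0.12,0,0,0,-0.02,1],[0.03,-0.2,0,0,0,-0.04,1],[0.05,-0.29,0,0,0,-0.06,1],[0.07,-0.38,0,0,0,-0.08,1],[0.09,-0.47,0,0,0,-0.08,1],[0.092,-0.55,0,0,0,-0.08,1],[0.092,-0.62,0,0,0,-0.08,1],[0.092,-0.656,0,0,0,-0.08,1],[0.092,-0.656,-0.05,0,0,-0.08,1],[0.092,-0.656,-0.13,0,0,-0.08,1],[0.092,-0.656,-0.19,0,0,-0.08,1],[0.092,-0.656,-0.21,0,0,-0.08,1],[0.092,-0.656,-0.21,0,0,-0.08,1]]'
```

```text
time: 32.7
eef_pos: [0.4678, -0.0278, 0.1364]
ee_rot: [1.0, 0.003, 0.005, 0.0]
ft_force: [0.6, 0.5, -1.4]
finger_gap: 0.494
gripper_force: 61.4
time: 34.1
eef_pos: [0.51, -0.3541, 0.0253]
ee_rot: [0.998, -0.059, -0.002, -0.001]
ft_force: [0.9, 0.2, -1.3]
finger_gap: 0.498
gripper_force: 61.3
```

```bash
python3 -m jog '[[0,-0.003,-0.006,0,0,0,1],[0,-0.003,-0.012,0,0,0,1],[0,-0.003,-0.012,0,0,0,1],[0,-0.003,-0.012,0,0,0,0.35],[0,-0.003,-0.012,0,0,0,0.35],[0,-0.003,-0.012,0,0,0,0.35],[0,-0.003,0.05,0,0,0,0.35],[0,-0.003,0.14,0,0,0,0.35],[0,0.07,0.14,0,0,0,0.35],[0.002,0.142,0.14,0,0,0,0.35],[0.002,0.142,0.14,0,0,0,0.35],[0.002,0.142,0.14,0,0,0,0.35]]'; python3 look.py pics/t7.png | egrep 'mould|cake|stand|board'; cat > st.py <<'E'
from meas import *
for n in ("top","scene"):
    c=cam(n); X=cloud(c); z=X[...,2]; H,S,V=cv2.split(cv2.cvtColor(c["img"],cv2.COLOR_BGR2HSV))
    w=(abs(X[...,0]-.46)<.14)&(abs(X[...,1]+.03)<.13)
    rect(c,w&(z>.026),.036,n+' blade',mina=3); rect(c,w&(z>.008)&(z<.03)&(X[...,1]>-.12),.015,n+' stand')
    rect(c,w&(V<110)&(H<25)&(S>60),.015,n+" wood")
E
python3 st.py
```

```text
time: 35.3
eef_pos: [0.5123, -0.2839, 0.0973]
ee_rot: [0.998, -0.059, 0.0, 0.0]
ft_force: [-0.1, -0.6, -0.4]
finger_gap: 0.647
gripper_force: 0.0
top stand [332. 275.] (447, -27, 92, 74, 0.4)
top board [324. 179.] (681, 10, 198, 109, 87.2)
top mould [409. 238.] (521, -216, 46, 87, 83.2)
top mould [435. 249.] (496, -282, 46, 56, 82.7)
top cake yellow [434. 246.] (499, -280, 25, 50, 75.1)
top cake red [409. 238.] (521, -216, 30, 72, 83.5)
scene stand [338. 251.] (466, -25, 85, 131, 89.6)
scene stand [395. 330.] (489, 282, 90, 18, 2.1)
scene board [272. 284.] (684, 11, 206, 111, 87.1)
scene mould [270. 184.] (513, -350, 63, 86, 83.1)
scene mould [282. 197.] (514, -279, 59, 90, 83.2)
scene mould [290. 210.] (523, -212, 56, 89, 82.9)
scene cake yellow [280. 196.] (511, -287, 30, 69, 80.2)
scene cake red [289. 209.] (521, -219, 32, 72, 83.7)
top blade [384. 238.] (530, -150, 23, 146, 89.7)
top blade [334. 260.] (464, -28, 33, 5, 0.7)
top blade [446. 321.] (317, -306, 10, 15, 0.6)
top stand [334. 261.] (464, -27, 131, 79, 0.4)
top wood [334. 261.] (462, -28, 76, 126, 88.8)
scene blade [371.   3.] (-634, -1546, 66, 9, 38.5)
scene blade [298. 221.] (523, -164, 66, 150, 79.9)
scene blade [339. 243.] (466, -23, 39, 20, 0.5)
scene stand [339. 249.] (464, -24, 89, 138, 89.4)
scene wood [339. 251.] (466, -25, 86, 131, 89.2)
```

```bash
python3 -m jog '[[-0.002,0,-0.06,0,0,0,0.35],[-0.002,0,-0.12,0,0,0,0.35],[-0.002,0,-0.16,0,0,0,0.35],[-0.002,0,-0.16,0,0,0,0.35],[-0.002,0,-0.16,0,0,0,0.35],[-0.002,0,-0.16,0,0,0,1],[-0.002,0,-0.16,0,0,0,1],[-0.002,0,-0.16,0,0,0,1],[-0.002,0,-0.16,0,0,0,1],[-0.002,0,-0.16,0,0,0,1]]' 60; python3 -m jog '[[0,0,0.04,0,0,0,1],[0,0,0.1,0,0,0,1],[0,0,0.18,0,0,0,1],[0,0.05,0.22,0,0,0.02,1],[0,0.12,0.22,0,0,0.04,1],[-0.02,0.2,0.22,0,0,0.06,1],[-0.05,0.28,0.22,0,0,0.08,1],[-0.07,0.36,0.22,0,0,0.08,1],[-0.093,0.44,0.22,0,0,0.08,1],[-0.093,0.513,0.22,0,0,0.08,1],[-0.093,0.513,0.22,0,0,0.08,1],[-0.093,0.513,0.22,0,0,0.08,1],[-0.093,0.513,0.22,0,0,0.08,1]]'; python3 st.py | grep -v blade
```

```text
time: 36.5
eef_pos: [0.512, -0.2855, 0.0184]
ee_rot: [0.998, -0.06, 0.001, 0.001]
ft_force: [-0.7, -0.7, 6.2]
finger_gap: 0.497
gripper_force: 63.6
time: 37.8
eef_pos: [0.4643, -0.0293, 0.1268]
ee_rot: [1.0, 0.002, -0.0, 0.0]
ft_force: [-0.2, -0.5, -1.3]
finger_gap: 0.5
gripper_force: 62.5
scene stand [339. 249.] (466, -24, 89, 134, 89.4)
scene wood [339. 251.] (466, -25, 87, 132, 89.2)
```

```bash
python3 -m jog '[[0.002,0.004,-0.05,0,0,0,1],[0.002,0.004,-0.11,0,0,0,1],[0.002,0.004,-0.15,0,0,0,1],[0.002,0.004,-0.15,0,0,0,1],[0.002,0.004,-0.16,0,0,0,1],[0.002,0.004,-0.17,0,0,0,1],[0.002,0.004,-0.174,0,0,0,1],[0.002,0.004,-0.174,0,0,0,1]]'
```

```text
time: 38.7
eef_pos: [0.4657, -0.0263, 0.0402]
ee_rot: [1.0, 0.003, 0.0, 0.0]
ft_force: [0.2, -0.3, -1.9]
finger_gap: 0.498
gripper_force: 62.5
```

```bash
python3 -m jog '[[0,0,-0.008,0,0,0,1],[0,0,-0.016,0,0,0,1],[0,0,-0.022,0,0,0,1],[0,0,-0.027,0,0,0,1],[0,0,-0.027,0,0,0,1]]'; python3 -m jog '[[0,0,0,0,0,0,0.35],[0,0,0,0,0,0,0.35],[0,0,0,0,0,0,0.35],[0,0,0.02,0,0,0,0.4],[0,0,0.04,0,0,0,0.4],[0,0,0.04,0,0,0,0.4],[0,0,0.04,0,0,0,1],[0,0,0.04,0,0,0,1],[0,0,0.04,0,0,0,1],[0,0,0.04,0,0,0,1],[0,0,0.04,0,0,0,1]]' 40;  python3 -m jog '[[0,0,0.01,0,0,0,1],[0,0,0.03,0,0,0,1],[0,0,0.06,0,0,0,1],[0,0,0.12,0,0,0,1],[0,0,0.16,0,0,0,1],[0,0,0.16,0,0,0,1]]'; python3 look.py pics/t8.png | egrep 'board|stand'
```

```text
time: 39.2
eef_pos: [0.4651, -0.0262, 0.0259]
ee_rot: [1.0, 0.003, -0.0, 0.0]
ft_force: [-0.0, -0.1, -1.5]
finger_gap: 0.501
gripper_force: 62.5
time: 40.3
eef_pos: [0.4655, -0.0263, 0.0467]
ee_rot: [1.0, 0.003, -0.0, 0.0]
ft_force: [-2.2, 0.2, 6.7]
finger_gap: 0.312
gripper_force: 39.3
time: 40.9
eef_pos: [0.4675, -0.0262, 0.1293]
ee_rot: [1.0, 0.003, 0.003, 0.0]
ft_force: [0.3, -0.1, -0.1]
finger_gap: 0.318
gripper_force: 39.7
top board [324. 179.] (681, 10, 198, 109, 87.2)
top board [431. 227.] (544, -291, 233, 60, 81.9)
scene stand [338. 254.] (466, -24, 85, 131, 89.4)
scene stand [395. 330.] (489, 286, 17, 89, 86.9)
scene board [272. 284.] (684, 11, 206, 111, 87.1)
```

```bash
python3 -m jog '[[0.06,0.01,0,0,0,0,1],[0.13,0.02,0,0,0,0,1],[0.2,0.03,0,0,0,-0.02,1],[0.27,0.045,0,0,0,-0.036,1],[0.34,0.06,0,0,0,-0.036,1],[0.4,0.072,0,0,0,-0.036,1],[0.433,0.072,-0.02,0,0,-0.036,1],[0.433,0.072,-0.08,0,0,-0.036,1],[0.433,0.072,-0.14,0,0,-0.036,1],[0.433,0.072,-0.18,0,0,-0.036,1],[0.433,0.072,-0.2,0,0,-0.036,1],[0.433,0.072,-0.2,0,0,-0.036,1],[0.433,0.072,-0.205,0,0,-0.036,1],[0.433,0.072,-0.205,0,0,-0.036,1]]'
```

```text
time: 42.4
eef_pos: [0.6819, 0.0098, 0.0237]
ee_rot: [1.0, -0.025, 0.0, 0.0]
ft_force: [-0.8, -0.2, -0.9]
finger_gap: 0.313
gripper_force: 40.4
```

```bash
python3 -m jog '[[0,0,0,0,0,0,0.6],[0,0,0,0,0,0,0.47],[0,0,0,0,0,0,0.47],[0,0,0.04,0,0,0,0.47],[0,0,0.13,0,0,0,0.4],[-0.06,-0.01,0.18,0,0,0,0.35],[-0.14,-0.02,0.18,0,0,0,0.35],[-0.22,-0.03,0.18,0,0,0.01,0.35],[-0.3,-0.05,0.18,0,0,0.02,0.35],[-0.37,-0.07,0.18,0,0,0.036,0.35],[-0.433,-0.072,0.15,0,0,0.036,0.35],[-0.433,-0.072,0.13,0,0,0.036,0.35],[-0.433,-0.072,0.13,0,0,0.036,0.35]]'; python3 look.py pics/t9.png | egrep 'stand|board'; python3 st.py; python3 - <<'E'
from meas import *
for n in ("top","scene"):
    c=cam(n); X=cloud(c); z=X[...,2]
    rect(c,(z>.022)&(z<.045)&(X[...,0]>.6)&(X[...,0]<.76)&(abs(X[...,1])<.15),.034,n+" cake",mina=30)
E
```

```text
time: 43.7
eef_pos: [0.4646, -0.0263, 0.0883]
ee_rot: [1.0, 0.003, -0.001, 0.0]
ft_force: [0.3, 1.0, 0.5]
finger_gap: 0.648
gripper_force: 0.0
top board [324. 179.] (681, 10, 198, 109, 87.2)
top board [431. 227.] (544, -292, 234, 60, 81.9)
scene stand [338. 254.] (466, -24, 84, 131, 88.5)
scene stand [394. 330.] (488, 286, 20, 89, 85.5)
scene board [272. 285.] (684, 12, 206, 111, 87.1)
top blade [384. 238.] (530, -150, 23, 146, 89.7)
top blade [342. 267.] (444, -41, 298, 162, 10.7)
scene blade [360. 121.] (-99, -758, 1953, 246, 47.6)
scene blade [298. 221.] (523, -166, 65, 151, 81.5)
scene stand [338. 252.] (467, -22, 91, 136, 89.3)
scene wood [338. 254.] (466, -25, 86, 131, 89.6)
top cake [296. 176.] (680, 72, 29, 71, 86.8)
top cake [320. 177.] (678, 10, 28, 70, 87.1)
scene cake [274. 279.] (684, 17, 40, 73, 87.4)
scene cake [284. 295.] (686, 77, 39, 74, 86.6)
```

View pics/t9.png

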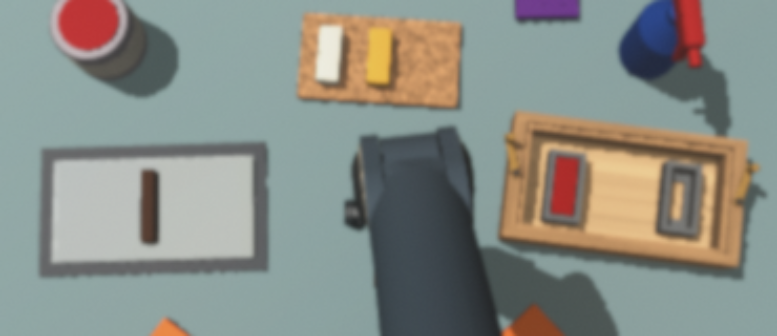

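White at (681,72) and yellow at (678,10) both lie on the board, and the white mould stands upright in its bay. I'll return the yellow mould now.

```bash
python3 -m jog '[[0,0,-0.06,0,0,0,0.35],[0,0,-0.125,0,0,0,0.35],[0,0,-0.125,0,0,0,0.35],[0,0,-0.125,0,0,0,0.35],[0,0,-0.125,0,0,0,1],[0,0,-0.125,0,0,0,1],[0,0,-0.125,0,0,0,1],[0,0,-0.125,0,0,0,1],[0,0,-0.105,0,0,0,1],[0,0,-0.055,0,0,0,1],[0,0,0.025,0,0,0,1],[0,0,0.085,0,0,0,1],[0,0,0.085,0,0,0,1]]' 60; python3 -m jog '[[0,-0.05,0,0,0,0,1],[0.01,-0.12,0,0,0,-0.02,1],[0.03,-0.2,0,0,0,-0.04,1],[0.05,-0.29,0,0,0,-0.06,1],[0.07,-0.38,0,0,0,-0.08,1],[0.095,-0.46,0,0,0,-0.08,1],[0.095,-0.518,0,0,0,-0.08,1],[0.095,-0.518,0,0,0,-0.08,1],[0.095,-0.518,-0.05,0,0,-0.08,1],[0.095,-0.518,-0.13,0,0,-0.08,1],[0.095,-0.518,-0.19,0,0,-0.08,1],[0.095,-0.518,-0.21,0,0,-0.08,1],[0.095,-0.518,-0.21,0,0,-0.08,1]]'
```

```text
time: 45.3
eef_pos: [0.4683, -0.0262, 0.1359]
ee_rot: [1.0, 0.003, 0.005, 0.0]
ft_force: [1.2, 0.8, -1.1]
finger_gap: 0.496
gripper_force: 61.4
time: 46.6
eef_pos: [0.5117, -0.2839, 0.0248]
ee_rot: [0.998, -0.059, -0.002, -0.001]
ft_force: [0.7, 0.7, -0.9]
finger_gap: 0.5
gripper_force: 61.3
```

```bash
python3 -m jog '[[0,-0.001,-0.006,0,0,0,1],[0,-0.001,-0.0115,0,0,0,1],[0,-0.001,-0.0115,0,0,0,1],[0,-0.001,-0.0115,0,0,0,0.35],[0,-0.001,-0.0115,0,0,0,0.35],[0,-0.001,-0.0115,0,0,0,0.35],[0,-0.001,0.05,0,0,0,0.35],[0,-0.001,0.14,0,0,0,0.35],[0.01,0.07,0.14,0,0,0,0.35],[0.019,0.137,0.14,0,0,0,0.35],[0.019,0.137,0.14,0,0,0,0.35],[0.019,0.137,0.14,0,0,0,0.35]]'; python3 look.py pics/t10.png | egrep 'mould|cake|stand|board'; python3 st.py|egrep 'blade|stand'
```

```text
time: 47.8
eef_pos: [0.5227, -0.2159, 0.0967]
ee_rot: [0.998, -0.059, 0.0, 0.0]
ft_force: [0.7, -0.6, -0.3]
finger_gap: 0.652
gripper_force: 0.0
top stand [333. 276.] (447, -28, 92, 72, 0.8)
top board [324. 179.] (681, 10, 198, 109, 87.2)
top mould [472. 242.] (506, -375, 13, 84, 88.1)
top mould [408. 245.] (505, -214, 45, 54, 83.2)
top cake red [408. 243.] (509, -214, 29, 46, 83.5)
scene stand [339. 251.] (466, -25, 85, 131, 89.4)
scene stand [395. 330.] (489, 287, 17, 89, 85.5)
scene board [272. 285.] (684, 11, 206, 111, 87.3)
scene mould [269. 184.] (521, -355, 72, 73, 69.1)
scene mould [279. 197.] (514, -281, 57, 91, 83.0)
scene mould [289. 210.] (523, -213, 57, 90, 84.7)
scene cake red [289. 209.] (521, -219, 33, 72, 85.9)
top blade [384. 238.] (530, -150, 23, 146, 89.7)
top blade [393. 223.] (559, -178, 13, 36, 89.5)
top blade [430. 287.] (432, -273, 240, 109, 0.6)
top blade [334. 260.] (464, -28, 33, 5, 0.7)
top stand [334. 261.] (464, -27, 131, 79, 0.4)
scene blade [352.  32.] (-350, -1262, 938, 176, 46.0)
scene blade [318.  74.] (17, -951, 13, 3, 20.0)
scene blade [319.  76.] (23, -931, 19, 2, 48.2)
scene blade [314.  77.] (45, -931, 18, 4, 61.3)
scene blade [295. 180.] (441, -335, 95, 28, 62.3)
scene blade [298. 221.] (523, -163, 68, 149, 79.0)
scene blade [340. 243.] (466, -23, 39, 19, 0.5)
scene stand [339. 249.] (466, -23, 89, 135, 89.4)
```

```bash
python3 -m jog '[[-0.002,0,-0.06,0,0,0,0.35],[-0.002,0,-0.12,0,0,0,0.35],[-0.002,0,-0.158,0,0,0,0.35],[-0.002,0,-0.158,0,0,0,0.35],[-0.002,0,-0.158,0,0,0,0.35],[-0.002,0,-0.158,0,0,0,1],[-0.002,0,-0.158,0,0,0,1],[-0.002,0,-0.158,0,0,0,1],[-0.002,0,-0.158,0,0,0,1],[-0.002,0,-0.158,0,0,0,1]]' 60; python3 -m jog '[[0,0,0.04,0,0,0,1],[0,0,0.1,0,0,0,1],[0,0,0.18,0,0,0,1],[0,0.05,0.22,0,0,0.02,1],[-0.02,0.12,0.22,0,0,0.04,1],[-0.05,0.2,0.22,0,0,0.06,1],[-0.08,0.28,0.22,0,0,0.08,1],[-0.11,0.34,0.22,0,0,0.08,1],[-0.114,0.378,0.22,0,0,0.08,1],[-0.114,0.378,0.22,0,0,0.08,1],[-0.114,0.378,0.22,0,0,0.08,1],[-0.114,0.378,0.22,0,0,0.08,1]]'; python3 st.py | grep -v blade
```

```text
time: 49.0
eef_pos: [0.5225, -0.2173, 0.0188]
ee_rot: [0.998, -0.06, 0.001, 0.001]
ft_force: [-0.9, -0.9, 6.4]
finger_gap: 0.499
gripper_force: 63.3
time: 50.2
eef_pos: [0.4646, -0.029, 0.1273]
ee_rot: [1.0, 0.002, 0.0, 0.0]
ft_force: [0.2, 0.5, -1.5]
finger_gap: 0.5
gripper_force: 62.3
scene stand [339. 249.] (466, -24, 88, 134, 89.6)
scene wood [339. 251.] (466, -25, 86, 131, 89.3)
```

```bash
python3 -m jog '[[0.001,0.004,-0.05,0,0,0,1],[0.001,0.004,-0.11,0,0,0,1],[0.001,0.004,-0.15,0,0,0,1],[0.001,0.004,-0.15,0,0,0,1],[0.001,0.004,-0.16,0,0,0,1],[0.001,0.004,-0.17,0,0,0,1],[0.001,0.004,-0.174,0,0,0,1],[0.001,0.004,-0.174,0,0,0,1]]'
```

```text
time: 51.1
eef_pos: [0.4653, -0.0258, 0.0407]
ee_rot: [1.0, 0.003, 0.0, 0.0]
ft_force: [-0.4, 0.2, -2.4]
finger_gap: 0.499
gripper_force: 62.2
```

```bash
python3 -m jog '[[0,0,-0.008,0,0,0,1],[0,0,-0.016,0,0,0,1],[0,0,-0.022,0,0,0,1],[0,0,-0.028,0,0,0,1],[0,0,-0.028,0,0,0,1]]'; python3 -m jog '[[0,0,0,0,0,0,0.35],[0,0,0,0,0,0,0.35],[0,0,0,0,0,0,0.35],[0,0,0.02,0,0,0,0.4],[0,0,0.04,0,0,0,0.4],[0,0,0.04,0,0,0,0.4],[0,0,0.04,0,0,0,1],[0,0,0.04,0,0,0,1],[0,0,0.04,0,0,0,1],[0,0,0.04,0,0,0,1],[0,0,0.04,0,0,0,1]]' 40;  python3 -m jog '[[0,0,0.01,0,0,0,1],[0,0,0.03,0,0,0,1],[0,0,0.06,0,0,0,1],[0,0,0.12,0,0,0,1],[0,0,0.16,0,0,0,1],[0,0,0.16,0,0,0,1]]'; python3 look.py pics/t11.png | egrep 'board|stand'
```

```text
time: 51.6
eef_pos: [0.4649, -0.0257, 0.026]
ee_rot: [1.0, 0.003, -0.0, 0.0]
ft_force: [0.8, -1.2, -1.1]
finger_gap: 0.498
gripper_force: 62.4
time: 52.7
eef_pos: [0.4649, -0.0258, 0.0467]
ee_rot: [1.0, 0.003, -0.0, 0.0]
ft_force: [-0.9, -0.3, 6.5]
finger_gap: 0.311
gripper_force: 39.2
time: 53.3
eef_pos: [0.467, -0.0257, 0.1293]
ee_rot: [1.0, 0.003, 0.003, 0.0]
ft_force: [0.2, 1.4, -1.2]
finger_gap: 0.316
gripper_force: 39.7
top board [324. 179.] (680, 10, 198, 110, 87.2)
top board [424. 227.] (544, -291, 233, 60, 81.9)
scene stand [337. 254.] (466, -24, 84, 131, 88.9)
scene stand [395. 330.] (489, 287, 20, 89, 83.6)
scene board [272. 285.] (684, 11, 206, 111, 87.1)
```

```bash
python3 -m jog '[[0.06,-0.01,0,0,0,0,1],[0.13,-0.02,0,0,0,0,1],[0.2,-0.03,0,0,0,-0.02,1],[0.27,-0.04,0,0,0,-0.036,1],[0.34,-0.05,0,0,0,-0.036,1],[0.4,-0.052,0,0,0,-0.036,1],[0.428,-0.052,-0.02,0,0,-0.036,1],[0.428,-0.052,-0.08,0,0,-0.036,1],[0.428,-0.052,-0.14,0,0,-0.036,1],[0.428,-0.052,-0.18,0,0,-0.036,1],[0.428,-0.052,-0.2,0,0,-0.036,1],[0.428,-0.052,-0.2,0,0,-0.036,1],[0.428,-0.052,-0.205,0,0,-0.036,1],[0.428,-0.052,-0.205,0,0,-0.036,1]]'
```

```text
time: 54.8
eef_pos: [0.6788, -0.0516, 0.0236]
ee_rot: [1.0, -0.025, -0.0, 0.0]
ft_force: [0.6, -0.0, -0.2]
finger_gap: 0.312
gripper_force: 40.0
```

```bash
python3 -m jog '[[0,0,0,0,0,0,0.6],[0,0,0,0,0,0,0.47],[0,0,0,0,0,0,0.47],[0,0,0.04,0,0,0,0.47],[0,0,0.13,0,0,0,0.4],[-0.06,0.01,0.18,0,0,0,0.35],[-0.14,0.02,0.18,0,0,0,0.35],[-0.22,0.03,0.18,0,0,0.01,0.35],[-0.3,0.04,0.18,0,0,0.02,0.35],[-0.37,0.05,0.18,0,0,0.036,0.35],[-0.428,0.052,0.15,0,0,0.036,0.35],[-0.428,0.052,0.13,0,0,0.036,0.35],[-0.428,0.052,0.13,0,0,0.036,0.35]]'; python3 look.py pics/t12.png | egrep 'stand|board'; python3 st.py|grep wood; python3 - <<'E'
from meas import *
c=cam("top"); X=cloud(c); z=X[...,2]
rect(c,(z>.022)&(z<.045)&(X[...,0]>.6)&(X[...,0]<.76)&(abs(X[...,1])<.15),.034," cake",mina=30)
E
```

```text
time: 56.1
eef_pos: [0.4643, -0.0258, 0.0883]
ee_rot: [1.0, 0.003, -0.0, 0.0]
ft_force: [0.1, 0.3, 1.0]
finger_gap: 0.651
gripper_force: 0.0
top board [321. 179.] (681, 10, 199, 109, 87.2)
top board [423. 227.] (544, -291, 233, 60, 81.9)
scene stand [337. 254.] (466, -24, 85, 131, 88.9)
scene stand [395. 330.] (488, 287, 17, 91, 86.6)
scene board [274. 290.] (684, 11, 206, 111, 87.1)
scene wood [338. 254.] (466, -24, 85, 131, 89.4)
 cake [296. 176.] (679, 72, 29, 72, 86.8)
 cake [320. 177.] (678, 10, 28, 70, 87.3)
 cake [344. 178.] (675, -51, 28, 70, 87.5)
```

```bash
python3 -m jog '[[0,0,-0.06,0,0,0,0.35],[0,0,-0.125,0,0,0,0.35],[0,0,-0.125,0,0,0,0.35],[0,0,-0.125,0,0,0,0.35],[0,0,-0.125,0,0,0,1],[0,0,-0.125,0,0,0,1],[0,0,-0.125,0,0,0,1],[0,0,-0.125,0,0,0,1],[0,0,-0.105,0,0,0,1],[0,0,-0.055,0,0,0,1],[0,0,0.025,0,0,0,1],[0,0,0.085,0,0,0,1],[0,0,0.085,0,0,0,1]]' 60; python3 -m jog '[[0,-0.05,0,0,0,0,1],[0.02,-0.12,0,0,0,-0.02,1],[0.05,-0.2,0,0,0,-0.04,1],[0.08,-0.29,0,0,0,-0.06,1],[0.11,-0.35,0,0,0,-0.08,1],[0.116,-0.382,0,0,0,-0.08,1],[0.116,-0.382,0,0,0,-0.08,1],[0.116,-0.382,0,0,0,-0.08,1],[0.116,-0.382,-0.05,0,0,-0.08,1],[0.116,-0.382,-0.13,0,0,-0.08,1],[0.116,-0.382,-0.19,0,0,-0.08,1],[0.116,-0.382,-0.21,0,0,-0.08,1],[0.116,-0.382,-0.21,0,0,-0.08,1]]'
```

```text
time: 57.65
eef_pos: [0.4678, -0.0257, 0.1359]
ee_rot: [1.0, 0.003, 0.005, 0.0]
ft_force: [0.1, -0.0, -1.6]
finger_gap: 0.498
gripper_force: 61.4
time: 58.95
eef_pos: [0.5218, -0.2146, 0.0253]
ee_rot: [0.998, -0.059, -0.002, -0.001]
ft_force: [-0.1, 0.8, -1.6]
finger_gap: 0.499
gripper_force: 61.3
```

```bash
python3 -m jog '[[0,-0.003,-0.006,0,0,0,1],[0,-0.003,-0.012,0,0,0,1],[0,-0.003,-0.012,0,0,0,1],[0,-0.003,-0.012,0,0,0,0.35],[0,-0.003,-0.012,0,0,0,0.35],[0,-0.003,-0.012,0,0,0,0.35],[0,-0.003,0.05,0,0,0,0.35],[0,-0.003,0.14,0,0,0,0.35],[0,-0.003,0.24,0,0,0,0.35],[0,-0.003,0.34,0,0,0,0.35],[-0.1,-0.1,0.4,0,0,0,0.35],[-0.2,-0.2,0.4,0,0,0,0.35],[-0.25,-0.3,0.4,0,0,0,0.35],[-0.3,-0.4,0.4,0,0,0,0.35],[-0.35,-0.5,0.4,0,0,0,0.35],[-0.4,-0.6,0.4,0,0,0,0.35],[-0.4,-0.7,0.4,0,0,0,0.35],[-0.4,-0.7,0.4,0,0,0,0.35],[-0.4,-0.7,0.4,0,0,0,0.35]]'; python3 look.py pics/t13.png | egrep 'mould|board|handle'
```

```text
time: 60.85
eef_pos: [0.3185, -0.5722, 0.2263]
ee_rot: [0.998, -0.064, -0.001, 0.002]
ft_force: [-0.3, -0.7, -1.1]
finger_gap: 0.65
gripper_force: 0.0
top board [320. 179.] (681, 10, 199, 109, 87.2)
top mould [409. 238.] (521, -217, 45, 87, 83.5)
top mould [436. 243.] (511, -284, 46, 85, 83.0)
top mould [464. 244.] (508, -356, 47, 85, 83.2)
top handle [210. 247.] (490, 283, 89, 18, 2.8)
scene board [274. 290.] (684, 11, 206, 111, 87.1)
scene mould [272. 184.] (510, -354, 65, 89, 81.7)
scene mould [282. 197.] (514, -279, 61, 89, 83.2)
scene mould [289. 210.] (523, -213, 59, 90, 81.7)
scene handle [396. 324.] (494, 289, 99, 26, 2.6)
```

View pics/t13.png

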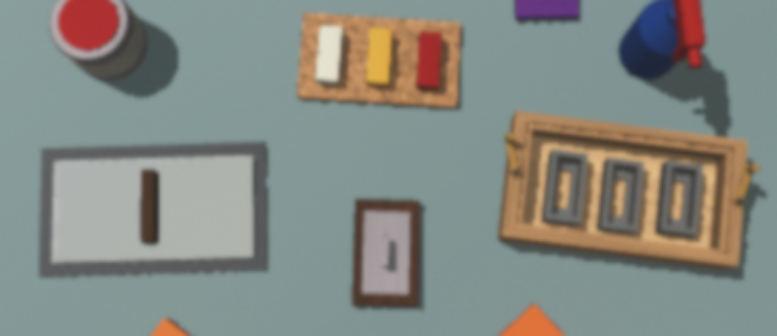

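The final picture shows the pane on the felt and three cakes side by side on the board. Three empty moulds stand upright in the box and both tabs are aside. The stand was knocked aside after its last use, which no longer matters. I'll hand the job in.

```bash
python3 -c "
from plant import *
print(finish_job())"
```

```text
the job is handed in; nothing more can be done
None
```

Job handed in after about 61 s of robot time: both tabs are turned aside, the pane lies flat on the felt, the white, yellow and red cakes were demoulded in that order onto the board, and all three moulds are back upright in the box; no verdict was returned.

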